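# Fit a fresh cartridge in the printer-fume filter

## Task

Fit the clean white filter cartridge into the bay of the fume filter unit: hook its two tongues under the fixed lip at the high far end of the bay, then press its near end down until it lies flat on its seat and the orange spring catch has snapped back over it. Leave the dirty brown cartridge lying where it is.

Things in the scene. Friction and masses are not known exactly. Their poses are not given: they have to be found in the camera images.
- filter_unit: White wedge-shaped fume filter unit, fixed, about 220 x 145 mm, 35 mm high at the near end, 110 mm at the far end. Origin: centre of its underside, on the work surface; x runs level from the low near end to the high far end, z up. Filled inside: only the bay on top takes the cartridge.
- filter_bay: Open bay on the unit's sloping top. Origin: centre of the seat the cartridge lies on, 68 mm above the unit's origin; x up the 15 degree slope, y across, z square out; seat plane z = 0. Inner faces: side walls y = +-50 mm (flared, 15 mm high), near wall x = -71.5 mm (13 mm high), far stop x = +85 mm. A fitted cartridge's frame (origin, axes) coincides with this one within 3 mm.
- lip_edge (a point): Middle of the lower front edge of the fixed lip across the far end, at (73, 0, 10) mm of the bay: 10 mm free height below it, its top 17.5 mm above the seat. Near wall to lip is shorter than the cartridge with tongues, so the tongues go in under the lip with the near end raised (cartridge held level, 15 degrees to the seat, fits), then the near end swings down.
- catch (a joint): Orange spring catch, how far it is pushed out toward the near side (m): 0 at rest, 0.009 at most. 44 mm wide, in the middle of the near wall, top 33 mm above the seat. A ramp on its bay side lets the cartridge push it back and pass, with a peak of some 10 to 18 N downward on the near end, then 4 to 9 N until it is home and the catch springs back over the cartridge's top.
- catch_nose_tip (a point): Tip of the catch's nose, middle of its lower edge: at rest at (-64.5, 0, 18) mm of the bay. The ramp rises from here outward to 33 mm above the seat at x = -71 mm. An unpressed cartridge with hooked tongues rests with its near end on this ramp.
- clean_cartridge: Clean cartridge: petrol-blue frame 140 x 92 x 16 mm with white pleats, 140 g, lying flat, rib up. Origin: centre of its underside; x along the 140 mm toward the tongues (far end), z up. Pull rib across the middle of the top, to be pinched from above: 12 mm thick in x, 60 mm long in y, from 16 to 42 mm above the underside. The near 29 mm of the top is a solid flat land to press on.
- clean_cartridge_tongues (a point): Midway between the tips of the clean cartridge's two tongues, on the underside, at (84, 0, 0) mm of its frame. The tongues stick out 14 mm from the far end, each 20 mm wide, 5 mm thick, at y = +-30 mm, flush with the underside.
- dirty_cartridge: The spent cartridge, same shape with dark brown pleats, lying flat on the work surface; origin and axes as for the clean one. To be left alone.

How it is judged:
By the outcome, as a careful person would: the job done as asked, in the order asked, and still so for the second after the job is handed in, with the robot touching nothing.
It also fails if it takes over 54 s, if anything falls off the work surface, if the arm or the gripper's body presses on something with over 40 N, if the wrist force passes 120 N, or if a joint passes its speed limit or range.

## Robot

A 6-joint arm with a two-finger parallel gripper is mounted at the origin on a cart in front of the work surface, level with it; the furniture and walls round the work are solid. World frame = base frame: x ahead of the robot, y to its left, z up, the work surface at z = 0. Lengths are in m, angles in rad, forces in N, time in s.
With the tool pointing down it reaches from about 0.3 to 0.775 m from the base axis. Payload 14.6 kg.
Tool frame: the origin (TCP) lies at the very end of the fingers, on their centre line; the grasp point (between the pads) lies 19 mm behind it; z points along the fingers, y is the line along which they close (so a half turn about z gives the same grasp; the last joint's range is limited). The gripper opens to 94 mm and grips with 3 to 60 N. Pads are 16 mm wide; open, the fingers measure 119 mm over their backs; the gripper's body (75 mm by 177 mm) begins 78 mm behind the grasp point.
Start: joints at [-1.22, 0.3, 1.521, -0, 1.321, -0.067], TCP at [0.223, -0.503, 0.205] pointing down, gripper open.
Joint ranges: [-3.03, 3.03], [-0.79, 2.21], [0.23, 2.52], [-1.04, 4.18], [0, 3.07], [-2.55, 2.55]. Speed limits (rad/s): [2.22, 2.22, 2.57, 3.14, 3.14, 3.14].

## Interface

Orientations are given as [roll, pitch, yaw] about the fixed x, y, z axes, in that order (R = Rz(yaw) Ry(pitch) Rx(roll)).
In Python, from station import ctrl, cams gives the robot as it stands. The module is installed in compiled form; this text tells all that it offers.
- The arm moves only by the tool arm_command, never from a script. Its argument "plan" is a list that holds one entry, the list of rows, each a list of 7 numbers: the shift along the tool's x, y, z in mm, then the turn, a rotation vector about the tool's x, y, z in rad, then the closure, from -1 (fully open) to 1 (shut). A call has 1 to 12 rows; each row is the pose to reach, as a shift and turn from the pose commanded when the call began, along the tool's axes at that moment; what a row does not reach only later rows make up. A row lasts 1/10 s, in which the tool goes at most 50 mm and 8.59 degrees, less where a joint would pass 70% of its speed; a pose out of reach is approached as far as the arm can. A call with a gripper value outside its range is refused whole. The fingers move at their own pace and stop on an object; "squeeze" is the grip in N (left out, the last holds). Time passes only in rows, so rows that repeat a pose let the fingers close. It gives the time, the measured TCP pose, the force, the opening and the grip force at its end, in the units of the state.
- ctrl.get_obs(): the state, without advancing time (a new reading comes with each control period).
- cams.camera(name): name is "side" or "top" or "wrist"; returns (picture, depth): 384x512x3 uint8, blue, green, red; 384x512 float32, m along the optical axis (not along the pixel's ray), 0 where there is no reading.
- cams.camera_info(name): a dict with "fx", "fy", "cx", "cy" (pixels), "world_to_cam" (4x4, takes a point from world to camera coordinates). Camera axes: x right, y down, z forward; pixel columns grow to the right and rows downward; lengths in m; the calibration is good to about 2 mm. A picture is of the moment at which its call begins: read the wrist's pose just before it. camera_info takes no time and is no camera call; for the wrist camera it gives the pose at the moment of the call.
- ctrl.hand_in(): hands the job in; it is judged then, once.
The state is a dict: "time_s": time; "qpos": joint angles; "joint_vel": joint speeds; "tau": joint torques, N m; "ee_pos": TCP position; "eef_rot": TCP orientation; "force": force on the tool from outside, world axes, zero at the start; "moment": the same for the moment, N m; "grip_width": finger opening in m; "grip_force": force on a finger pad.
Only numpy, scipy, OpenCV 4.12 (cv2) and the standard library are available. Lean on these libraries where they do the work, as an engineer would, in place of code of your own. Each camera call takes 0.05 s, during which the arm holds its last target. There are 200 camera calls.

## Working session

There is one attempt and no reset: what is moved stays moved. The work goes in short steps, Python scripts to look and compute and a tool call to move; the robot and the scene stay as the last step left them, time stands still between calls to the robot, and variables do not carry over. Pictures are saved under pics/ and viewed, at most 10 in all, crops included, and the job is handed in when it is done.

Besides the shell and the picture viewer there is one more tool, called after "Emit:" as name(argument=value, ...), one argument or row to a line, values as JSON. arm_command: Moves the arm, as the interface text tells. Its arguments: {"type":"object","properties":{"plan":{"type":"array"},"squeeze":{"type":"number"}},"required":["plan"]}

```bash
mkdir -p pics; cat > h.py <<'E'
import numpy as np, cv2
from station import ctrl, cams
def grab(n):
    i=cams.camera_info(n); p,d=cams.camera(n); return p,d,i
def pts(d,i):
    v,u=np.mgrid[:384,:512]
    c=np.stack([(u-i['cx'])/i['fx']*d,(v-i['cy'])/i['fy']*d,d,np.ones_like(d)],-1)
    return (c@np.linalg.inv(np.array(i['world_to_cam'])).T)[...,:3]
E
python3 - <<'E'
from h import *
for n in ('top','side'):
    p,d,i=grab(n); cv2.imwrite(f'pics/{n}0.png',p); np.savez(f'{n}0.npz',p=p,w=pts(d,i),d=d)
print(ctrl.get_obs())
E
```

```text
{'time_s': 0.1, 'qpos': array([-1.21954725e+00,  3.00423938e-01,  1.52154969e+00, -6.05383087e-05,
        1.32070026e+00, -6.65966554e-02]), 'joint_vel': array([ 0.00044466, -0.00141914, -0.00074657,  0.00143204,  0.00015181,
        0.00129915]), 'tau': array([ 1.40639506e-03, -5.32645333e+01, -3.53281403e+01,  7.09078484e-02,
        2.34941411e-02, -9.20383377e-05]), 'ee_pos': array([ 0.22308399, -0.50245222,  0.20492548]), 'eef_rot': array([-3.14050991e+00, -1.34450088e-05,  4.17860735e-01]), 'force': array([-1.67797314,  0.1621346 , -0.42422615]), 'moment': array([ 0.01522891, -0.00328476, -0.02064444]), 'grip_force': 0.0, 'grip_width': 0.09397685525181433}
```

View pics/top0.png

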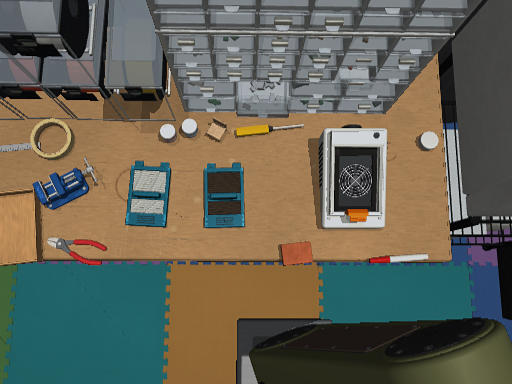

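View pics/side0.png

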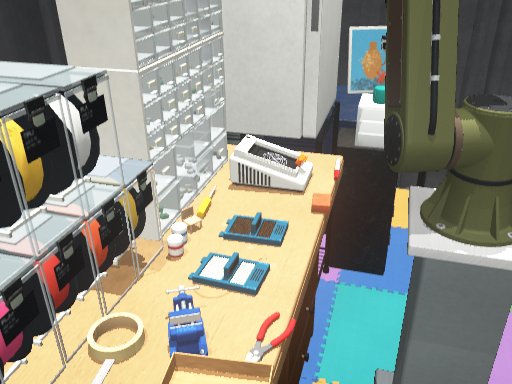

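The top view shows the clean cartridge around (148,195) with its tongues up-image, the dirty one at (224,195), and the unit at (355,178) with its orange catch at (357,215).

```bash
python3 - <<'E'
from h import *
z=np.load('top0.npz'); p,w=z['p'],z['w']; hsv=cv2.cvtColor(p,cv2.COLOR_BGR2HSV)
i=cams.camera_info('top'); print(np.linalg.inv(i['world_to_cam']).round(3).tolist(), i['fx'])
u,v=np.meshgrid(range(512),range(384))
blue=(cv2.inRange(hsv,(85,100,40),(108,255,255))>0)&(v>150)&(v<235)&(u>115)&(u<255)
for nm,m in (('clean',blue&(u<185)),('dirty',blue&(u>190))):
    q=w[m]; print(nm,'z pct',np.percentile(q[:,2],[2,10,50,90,98]).round(4))
    t=q[(q[:,2]>.008)&(q[:,2]<.024)]; r=q[q[:,2]>.034]
    R=cv2.minAreaRect((t[:,:2]*1000).astype(np.float32)); print(' frame',R)
    print(' rib',cv2.minAreaRect((r[:,:2]*1000).astype(np.float32)),len(r),r.mean(0))
    print(' all xy',q.min(0),q.max(0))
o=(cv2.inRange(hsv,(5,150,120),(20,255,255))>0)&(u>335)&(u<380)&(v>195)&(v<228)
q=w[o]; print('orange',len(q),q.mean(0),q.min(0),q.max(0)); print(cv2.minAreaRect((q[:,:2]*1000).astype(np.float32)))
m=(u>310)&(u<395)&(v>120)&(v<235)&(w[...,2]>.025)&(w[...,2]<.125)
q=w[m]; R=cv2.minAreaRect((q[:,:2]*1000).astype(np.float32)); print('unit',R,q.min(0),q.max(0))
# height rows
for r in range(125,232,6): print(r,[f"{w[r,c,2]*1000:.0f}" for c in range(312,396,5)])
big=cv2.resize(p[115:240,300:400],None,fx=6,fy=4.8*1,interpolation=cv2.INTER_CUBIC); cv2.imwrite('pics/unit.png',big)
E
```

```text
[[0.004, -0.983, 0.181, 0.315], [-1.0, -0.007, -0.017, 0.157], [0.018, -0.181, -0.983, 1.146], [0.0, 0.0, 0.0, 1.0]] 492.8291117018435
clean z pct [0.0032 0.0116 0.0158 0.0378 0.0435]
 frame ((509.61029052734375, 377.5392761230469), (92.13639831542969, 146.5545654296875), 86.88248443603516)
 rib ((425.81402587890625, 271.43170166015625), (316.72015380859375, 38.509666442871094), 52.810813903808594) 138 [0.49705966 0.36787992 0.08921961]
 all xy [ 0.31475429  0.15691364 -0.00226963] [0.59076247 0.42592312 1.14581482]
dirty z pct [0.0041 0.0121 0.0163 0.0392 0.0439]
 frame ((509.4503479003906, 201.77374267578125), (150.56431579589844, 91.394775390625), 1.8640657663345337)
 rib ((411.5222473144531, 193.6577606201172), (198.9058074951172, 57.386146545410156), 4.699118137359619) 141 [0.49412315 0.19829287 0.09653873]
 all xy [ 0.31475429  0.15406649 -0.00073336] [0.58700104 0.24897324 1.14581482]
orange 225 [ 0.45480358 -0.09183014  0.08732468] [ 0.31475429 -0.11625491  0.03809433] [0.46945862 0.15691364 1.14581482]
((399.52471923828125, 24.724822998046875), (37.70159149169922, 311.798339
[... 1434 characters left out ...]
, '59', '60', '59', '59', '57', '59', '60', '62', '75', '-0', '4']
197 ['-3', '-3', '45', '55', '72', '58', '54', '51', '56', '54', '53', '55', '57', '63', '72', '1', '-3']
203 ['0', '-0', '43', '49', '64', '55', '51', '48', '50', '49', '50', '53', '54', '54', '74', '-4', '1']
209 ['-4', '2', '39', '47', '63', '51', '48', '72', '73', '73', '72', '54', '52', '51', '68', '5', '-2']
215 ['-0', '-1', '34', '41', '41', '45', '39', '47', '81', '79', '79', '79', '42', '40', '42', '-2', '3']
221 ['1', '0', '30', '39', '39', '40', '39', '38', '41', '39', '41', '43', '40', '39', '39', '3', '1']
227 ['1146', '-1', '19', '30', '33', '35', '33', '31', '33', '32', '34', '32', '28', '31', '29', '-2', '-1']
```

View pics/unit.png

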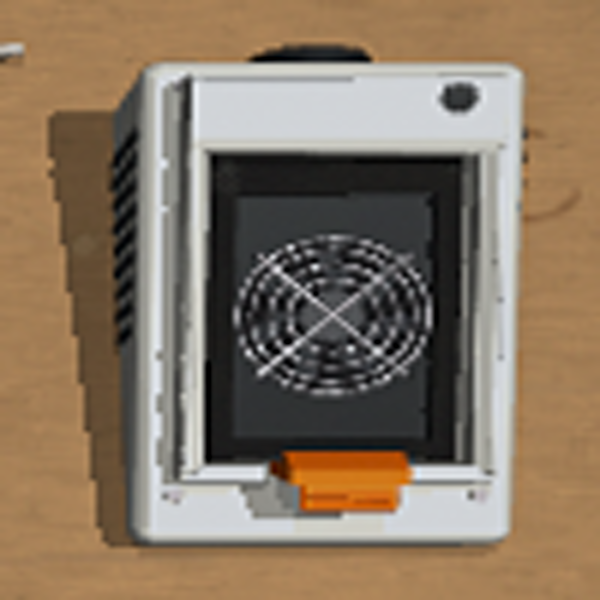

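Close-up: bay dark with the catch at the bottom, and the unit yawed slightly. I'll get better measurements with the wrist camera.

```bash
cat >> h.py <<'E'
from scipy.spatial.transform import Rotation as Ro
def pose():
    o=ctrl.get_obs(); return o['ee_pos'],Ro.from_euler('xyz',o['eef_rot']),o
def go(p,rpy):
    """tool-frame shift mm and rotvec from measured pose to target"""
    a,R,o=pose(); T=Ro.from_euler('xyz',rpy) if not isinstance(rpy,Ro) else rpy
    print('shift',(R.inv().apply(np.array(p)-a)*1000).round(1),'turn',(R.inv()*T).as_rotvec().round(4))
E
python3 - <<'E'
from h import *
p,R,o=pose(); i=cams.camera_info('wrist'); M=np.linalg.inv(i['world_to_cam'])
print('cam in tool',R.inv().apply(M[:3,3]-p), R.inv().as_matrix()@M[:3,:3], i['fx'])
go([.50,-.095,.33],[np.pi,0,np.pi/2])
E
```

```text
cam in tool [ 0.07614858  0.00103475 -0.1796943 ] [[ 5.72394073e-04 -9.64369106e-01 -2.64559824e-01]
 [ 9.99999052e-01  8.83293972e-04 -1.05619925e-03]
 [ 1.25225002e-03 -2.64558968e-01  9.64368697e-01]] 296.57062494243445
shift [ 418.4 -260.2 -124.8] turn [-1.0000e-03 -6.0000e-04 -1.1529e+00]
```

Emit:
arm_command(
  plan=[
    [[430,-235,-105,0,0,-1.153,-1],[430,-235,-105,0,0,-1.153,-1],[430,-235,-105,0,0,-1.153,-1],[430,-235,-105,0,0,-1.153,-1],[430,-235,-105,0,0,-1.153,-1],[430,-235,-105,0,0,-1.153,-1],[430,-235,-105,0,0,-1.153,-1],[430,-235,-105,0,0,-1.153,-1],[430,-235,-105,0,0,-1.153,-1],[430,-235,-105,0,0,-1.153,-1],[430,-235,-105,0,0,-1.153,-1],[430,-235,-105,0,0,-1.153,-1]],
  ],
)

```text
time_s: 1.3
ee_pos: [0.521, -0.1127, 0.3099]
eef_rot: [-3.141, -0.0, 1.573]
force: [0.7, -0.6, 0.4]
grip_width: 0.0941
grip_force: 0.0
```

```bash
python3 - <<'E'
from h import *
p,R,o=pose(); print(p,o['eef_rot'],o['joint_vel'].round(2),o['time_s'])
p,d,i=grab('wrist'); cv2.imwrite('pics/w1.png',p); np.savez('w1.npz',p=p,w=pts(d,i),d=d,K=[i['fx'],i['fy'],i['cx'],i['cy']],M=i['world_to_cam'])
E
```

```text
[ 0.52099857 -0.11272586  0.3099377 ] [-3.14072625e+00 -8.38502966e-05  1.57279566e+00] [-0.04 -0.01  0.02 -0.   -0.   -0.01] 1.3
```

View pics/w1.png

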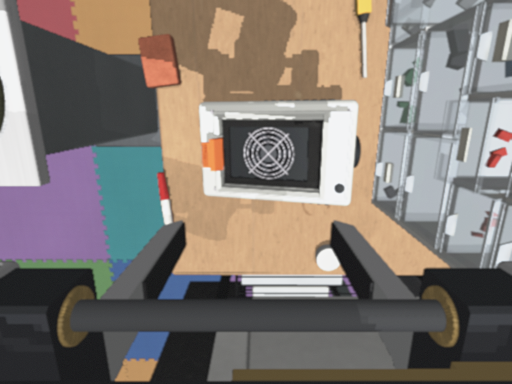

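The wrist view shows the unit at (280,153), catch at (212,153), far lip at x≈322 px.

```bash
cat > unit.py <<'E'
from h import *
def ray(z,u,v,h):
    fx,fy,cx,cy=z['K']; M=np.linalg.inv(z['M']); d=M[:3,:3]@np.array([(u-cx)/fx,(v-cy)/fy,1]); o=M[:3,3]; return o+d*(h-o[2])/d[2]
def analyse(f,box):
    z=np.load(f); p,w=z['p'],z['w']; u0,u1,v0,v1=box
    hsv=cv2.cvtColor(p,cv2.COLOR_BGR2HSV); v,u=np.mgrid[:384,:512]
    win=(u>=u0)&(u<u1)&(v>=v0)&(v<v1)
    body=win&(w[...,2]>.025)&(w[...,2]<.13)
    body=cv2.morphologyEx(body.astype(np.uint8),cv2.MORPH_OPEN,np.ones((5,5)))>0
    # outer silhouette edges per image column/row, as world points (median depth of the column edge, 1px inside)
    def fit(P,ax):   # robust line: coordinate ax as function of other
        a,b=P[:,1-ax],P[:,ax]; k=np.ones(len(a),bool)
        for _ in range(5):
            c=np.polyfit(a[k],b[k],1); r=b-np.polyval(c,a); k=abs(r)<max(.0015,1.5*np.std(r[k]))
        return c,k.sum(),np.std(r[k])
    S=dict(L=[],Rr=[],N=[],F=[])
    cols=np.where(body.sum(0)>40)[0]; rows=np.where(body.sum(1)>60)[0]
    for c in cols[8:-8]:
        r=np.where(body[:,c])[0]; S['L'].append(w[r[0]+1,c]); S['Rr'].append(w[r[-1]-1,c])
    for r in rows[8:-8]:
        c=np.where(body[r])[0]; S['N'].append(w[r,c[0]+1]); S['F'].append(w[r,c[-1]-1])
    for n,ax in (('L',1),('Rr',1),('N',0),('F',0)):
        P=np.array(S[n]); c,k,s=fit(P,ax); print(n,'slope',c[0].round(4),'at mid',np.polyval(c,.55 if ax else -.095).round(4),k,s.round(4),'z',np.median(P[:,2]).round(3))
    # dark bay floor
    dark=(win&(hsv[...,2]<95)&(w[...,2]>.03)).astype(np.uint8)
    dark=cv2.morphologyEx(dark,cv2.MORPH_CLOSE,np.ones((9,9)))
    n,l,st,_=cv2.connectedComponentsWithStats(dark); j=1+np.argmax(st[1:,4]); m=cv2.erode((l==j).astype(np.uint8),np.ones((9,9)))>0
    q=w[m]; k=np.ones(len(q),bool)
    for _ in range(6):
        A=np.c_[q[k,:2]-[.55,-.095],np.ones(k.sum())]; c=np.linalg.lstsq(A,q[k,2],rcond=None)[0]
        r=q[:,2]-np.c_[q[:,:2]-[.55,-.095],np.ones(len(q))]@c; k=abs(r)<.006
    print('plane slopes',c.round(4),'tilt',np.degrees(np.arctan(np.hypot(*c[:2]))).round(2),'box',st[j])
    o=win&(cv2.inRange(hsv,(5,150,120),(20,255,255))>0)&(w[...,2]>.05)
    q=w[o]; print('orange',len(q),np.median(q,0).round(4),np.percentile(q,3,0).round(4),np.percentile(q,97,0).round(4))
    return z,l==j
E
python3 - <<'E'
from unit import *
z,m=analyse('w1.npz',(195,365,92,212))
# lip top edge & near edge of dark, rows profile
p=z['p'].astype(int).sum(2); w=z['w']
for r in range(125,186,8): print(r,p[r,205:232].tolist(), p[r,314:330].tolist(), (w[r,316:330,2]*1000).round().astype(int).tolist())
E
```

```text
L slope 0.0134 at mid -0.0239 139 0.0005 z 0.063
Rr slope 0.0076 at mid -0.1626 136 0.0006 z 0.066
N slope -0.0096 at mid 0.4352 57 0.0006 z 0.036
F slope -0.0213 at mid 0.6532 85 0.0071 z 0.089
plane slopes [0.2766 0.0067 0.0689] tilt 15.46 box [ 222  120  101   69 6253]
orange 556 [ 0.4594 -0.0942  0.079 ] [ 0.4444 -0.1135  0.0703] [ 0.4695 -0.0748  0.0824]
125 [731, 731, 731, 732, 731, 732, 731, 728, 715, 724, 731, 735, 734, 686, 549, 451, 374, 267, 173, 144, 144, 151, 152, 149, 148, 148, 152] [174, 184, 181, 178, 171, 161, 137, 127, 276, 512, 684, 714, 713, 716, 726, 731] [85, 84, 84, 86, 86, 87, 86, 100, 104, 103, 105, 104, 105, 106]
133 [729, 699, 650, 602, 569, 569, 569, 564, 620, 696, 727, 735, 741, 722, 606, 451, 376, 287, 194, 151, 148, 147, 142, 137, 133, 159, 175] [148, 152, 153, 147, 142, 132, 107, 170, 423, 676, 714, 713, 711, 716, 728, 732] [84, 86, 86, 86, 87, 86, 86, 101, 103, 104, 104, 106, 106, 107]
141 [714, 645, 559, 536, 514, 489, 482, 481, 466, 443, 429, 422, 421, 424, 422, 427, 410, 313, 208, 152, 149, 148, 147, 141, 128, 150, 172] [146, 150, 148, 145, 136, 12
[... 850 characters left out ...]
 127, 136, 312, 547, 691, 711, 712, 719, 728, 732, 732, 733] [86, 85, 86, 86, 88, 101, 103, 103, 104, 105, 106, 106, 106, 106]
173 [714, 714, 712, 712, 714, 715, 716, 716, 717, 708, 691, 701, 717, 723, 707, 596, 451, 395, 347, 256, 164, 141, 142, 152, 139, 135, 148] [151, 158, 149, 131, 98, 164, 429, 674, 714, 714, 711, 717, 728, 732, 732, 733] [85, 86, 85, 87, 87, 101, 101, 104, 105, 106, 105, 106, 107, 108]
181 [713, 715, 712, 714, 713, 714, 714, 714, 714, 708, 699, 703, 715, 720, 718, 674, 534, 415, 334, 238, 153, 131, 128, 128, 130, 133, 127] [155, 159, 148, 136, 120, 257, 493, 680, 713, 713, 717, 728, 732, 732, 733, 733] [84, 87, 85, 86, 101, 103, 103, 105, 105, 106, 105, 106, 106, 107]
```

```bash
cat >> unit.py <<'E'
def cross(a,t,rising=True):
    k=np.where((a[:-1]<t)&(a[1:]>=t))[0] if rising else np.where((a[:-1]>=t)&(a[1:]<t))[0]
    k=k[0]; return k+(t-a[k])/(a[k+1]-a[k])
E
python3 - <<'E'
from unit import *
z=np.load('w1.npz'); p=cv2.cvtColor(z['p'],cv2.COLOR_BGR2GRAY).astype(float); s,c=np.sin(np.pi/12),np.cos(np.pi/12)
def line(P,ax,n):
    P=np.array(P); a,b=P[:,1-ax],P[:,ax]; k=np.ones(len(a),bool)
    for _ in range(5):
        f=np.polyfit(a[k],b[k],1); r=b-np.polyval(f,a); k=abs(r)<=max(.001,1.5*np.std(r[k]))
    print(n,'slope',f[0].round(4),'mid',np.polyval(f,.545 if ax else -.094).round(4),k.sum(),r[k].std().round(5))
line([ray(z,312+cross(p[r,312:332],140),r,.1038) for r in range(125,184)],0,'lip top edge (origin+.066)')
# near outer edge (z .035) and far outer edge (z .110): gradient peaks white vs wood
line([ray(z,190+cross(p[r,190:215],195),r,.033) for r in list(range(112,138))+list(range(172,196))],0,'near edge (origin-.110)')
# bay floor sides
g=cv2.cvtColor(z['p'],cv2.COLOR_BGR2HSV)[...,2]
print('col 270 top',p[95:128,270].astype(int).tolist()); print('col 270 bot',p[178:215,270].astype(int).tolist())
print((z['w'][95:128,270,1:]*1000).round().astype(int).tolist()); print((z['w'][178:210,270,1:]*1000).round().astype(int).tolist())
E
```

```text
lip top edge (origin+.066) slope -0.0082 mid 0.6027 59 0.0002
near edge (origin-.110) slope -0.0175 mid 0.4324 48 0.00036
col 270 top [114, 115, 115, 114, 113, 124, 147, 166, 176, 186, 194, 196, 195, 195, 194, 186, 175, 176, 169, 164, 195, 230, 241, 236, 171, 85, 49, 49, 49, 48, 49, 76, 148]
col 270 bot [144, 106, 51, 43, 47, 44, 47, 64, 102, 124, 120, 141, 183, 199, 202, 204, 222, 236, 238, 239, 234, 219, 184, 162, 159, 161, 161, 162, 163, 163, 164, 164, 166, 164, 166, 171, 180]
[[-12, 0], [-14, 1], [-15, 0], [-17, 1], [-18, 0], [-19, -1], [-23, 58], [-24, 59], [-26, 62], [-27, 62], [-28, 63], [-30, 63], [-31, 61], [-32, 63], [-34, 62], [-35, 62], [-36, 80], [-38, 85], [-39, 83], [-40, 84], [-41, 82], [-43, 83], [-44, 79], [-46, 63], [-47, 64], [-48, 68], [-50, 68], [-51, 69], [-52, 69], [-54, 69], [-55, 69], [-56, 71], [-58, 64]]
[[-131, 67], [-132, 67], [-133, 68], [-135, 68], [-136, 69], [-138, 69], [-139, 69], [-141, 68], [-142, 69], [-145, 64], [-144, 72], [-145, 76], [-145, 79], [-146, 82], [-147, 83], [-148, 84], [-150, 84], [-151, 86], [-159, 63], [-161, 63], [-162, 63], [-164, 61], [-184, 1], [-186, -1], [-188, 0], [-189, 0], [-191, 0], [-193, 0], [-195, 0], [-197, 0], [-199, -1], [-201, -1]]
```

```bash
python3 - <<'E'
from unit import *
z=np.load('w1.npz'); hs=cv2.cvtColor(z['p'],cv2.COLOR_BGR2HSV)
p=cv2.cvtColor(z['p'],cv2.COLOR_BGR2GRAY).astype(float); red=z['p'][...,2].astype(float)
P=np.array([ray(z,216+cross(red[r,216:230],140,False),r,.0687) for r in range(144,164)]); print('nose(-.067)',np.median(P,0), np.polyfit(P[:,1],P[:,0],1))
t=np.load('top0.npz'); i=cams.camera_info('top'); T=dict(K=[i['fx'],i['fy'],i['cx'],i['cy']],M=i['world_to_cam'])
g=cv2.cvtColor(t['p'],cv2.COLOR_BGR2GRAY).astype(float)
P=np.array([ray(T,c,135+cross(g[135:152,c],140,False),.1038) for c in range(340,374)]); print('top lip(+.066)',np.median(P,0),np.polyfit(P[:,1],P[:,0],1))
rt=t['p'][...,2].astype(float)
P=np.array([ray(T,c,200+cross(rt[200:214,c],140),.0687) for c in range(350,366)]); print('top nose',np.median(P,0))
P=np.array([ray(T,c,215+cross(g[215:240,c],150,False),.035) for c in range(335,375)]); print('top near edge',np.median(P,0))
P=np.array([ray(T,c,120+cross(g[120:135,c],180),.110) for c in list(range(334,340))+list(range(366,382))]); print('top far edge',np.median(P,0))
# orange side extents, wrist
o=(cv2.inRange(hs,(5,150,120),(20,255,255))>0); o[:,:195]=0;o[:100]=0;o[200:]=0;o[:,230:]=0
for c in (208,212,216,219): r=np.where(o[:,c])[0]; print(c,ray(z,c,r[0]-.5,.08),ray(z,c,r[-1]+.5,.08))
# clean cartridge top view: frame edges
hsv=cv2.cvtColor(t['p'],cv2.COLOR_BGR2HSV); b=cv2.inRange(hsv,(85,100,40),(108,255,255)); b[:, :115]=0;b[:,185:]=0;b[:150]=0;b[235:]=0
w=t['w']; q=w[(b>0)&(w[...,2]>.034)&(w[...,2]<.055)]; print('rib',len(q),np.median(q,0),cv2.minAreaRect((q[:,:2]*1000).astype(np.float32)))
c,_=cv2.findContours(b,cv2.RETR_EXTERNAL,cv2.CHAIN_APPROX_NONE); c=max(c,key=cv2.contourArea)[:,0]
P=np.array([ray(T,a,d,.016)[:2] for a,d in c]); print(cv2.minAreaRect((P*1000).astype(np.float32)))
E
```

```text
nose(-.067) [ 0.47066225 -0.09471974  0.0687    ] [-0.02556278  0.46825408]
top lip(+.066) [ 0.60377334 -0.0913298   0.1038    ] [0.00843187 0.60463815]
top nose [ 0.46973183 -0.09691539  0.0687    ]
top near edge [ 0.43288707 -0.09655941  0.035     ]
top far edge [ 0.64276007 -0.12214717  0.11      ]
208 [ 0.45213398 -0.07816023  0.08      ] [ 0.45081333 -0.11001411  0.08      ]
212 [ 0.45776574 -0.07408478  0.08      ] [ 0.45618919 -0.11567186  0.08      ]
216 [ 0.46327524 -0.07272089  0.08      ] [ 0.46180004 -0.11565507  0.08      ]
219 [ 0.46736886 -0.07270941  0.08      ] [ 0.46600799 -0.11564247  0.08      ]
rib 132 [0.50478756 0.37784953 0.04119441] ((505.653076171875, 377.4378356933594), (58.18574142456055, 11.222657203674316), 87.04435729980469)
((510.76580810546875, 377.1214904785156), (91.80509948730469, 151.1269989013672), 86.87152862548828)
```

```bash
python3 - <<'E'
from h import *
go([.5055,.3775,.10],[np.pi,0,np.pi/2-.053])
E
```

```text
shift [491.1 -14.6 209.9] turn [-0.0011 -0.      0.0534]
```

Emit:
arm_command(
  plan=[
    [[491,-14.5,100,-0.001,0,0.053,-1],[491,-14.5,100,-0.001,0,0.053,-1],[491,-14.5,100,-0.001,0,0.053,-1],[491,-14.5,210,-0.001,0,0.053,-1],[491,-14.5,210,-0.001,0,0.053,-1],[491,-14.5,210,-0.001,0,0.053,-1],[491,-14.5,210,-0.001,0,0.053,-1],[491,-14.5,210,-0.001,0,0.053,-1],[491,-14.5,210,-0.001,0,0.053,-1],[491,-14.5,210,-0.001,0,0.053,-1],[491,-14.5,210,-0.001,0,0.053,-1],[491,-14.5,210,-0.001,0,0.053,-1]],
  ],
)

```text
time_s: 2.55
ee_pos: [0.5049, 0.3786, 0.0969]
eef_rot: [-3.139, 0.003, 1.519]
force: [-0.1, -0.7, -0.5]
grip_width: 0.094
grip_force: 0.0
```

```bash
python3 - <<'E'
from h import *
go([.5055,.3775,.019],[np.pi,0,np.pi/2-.053])
p,d,i=grab('wrist'); cv2.imwrite('pics/w2.png',p)
# rib / frame from wrist depth
w=pts(d,i); b=cv2.inRange(cv2.cvtColor(p,cv2.COLOR_BGR2HSV),(85,100,30),(108,255,255))>0
q=w[b&(w[...,2]>.035)&(w[...,2]<.05)]; print(len(q),cv2.minAreaRect((q[:,:2]*1000).astype(np.float32)) if len(q)>5 else 0)
go([.5055,.3775,.019],[np.pi,0,np.pi/2-.053]); print(pose()[2]['joint_vel'].round(3))
E
```

```text
shift [-0.8  0.8 77.9] turn [-0.003   0.0026  0.0014]
1418 ((512.3326416015625, 369.40191650390625), (322.15679931640625, 27.668542861938477), 84.2888412475586)
shift [ 0.5 -0.2 79.5] turn [-0.0015  0.002   0.0005]
[-0.041 -0.051  0.007 -0.006  0.007 -0.016]
```

View pics/w2.png

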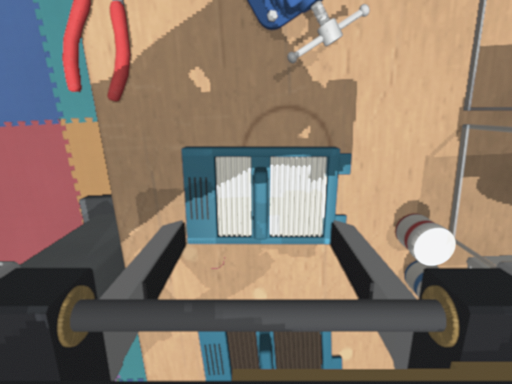

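The wrist view shows the rib at column ≈261, v 168–240, centred between the fingers. I'll descend and grip.

Emit:
arm_command(
  plan=[
    [[0,0,40,0,0,0,-1],[0,0,77,0,0,0,-1],[0,0,79,0,0,0,-1],[0,0,79,0,0,0,-1],[0,0,79,0,0,0,1],[0,0,79,0,0,0,1],[0,0,79,0,0,0,1],[0,0,79,0,0,0,1],[0,0,79,0,0,0,1],[0,0,79,0,0,0,1],[0,0,79,0,0,0,1],[0,0,79,0,0,0,1]],
  ],
  squeeze=40,
)

```text
time_s: 3.8
ee_pos: [0.5064, 0.3776, 0.0214]
eef_rot: [3.141, 0.0, 1.518]
force: [-0.6, 0.8, -0.7]
grip_width: 0.0336
grip_force: 0.0
```

Emit:
arm_command(
  plan=[
    [[0,0,0,0,0,0,1],[0,0,0,0,0,0,1],[0,0,0,0,0,0,1],[0,0,0,0,0,0,1],[0,0,0,0,0,0,1],[0,0,0,0,0,0,1],[0,0,0,0,0,0,1]],
  ],
)

```text
time_s: 4.5
ee_pos: [0.5064, 0.3776, 0.0214]
eef_rot: [3.141, -0.0, 1.518]
force: [-0.2, -0.3, -0.4]
grip_width: 0.0112
grip_force: 40.0
```

```bash
cat >> h.py <<'E'
U=np.array([.5373,-.0943,0]); YAW=.012; H=.0214
def target(tx,tz,a,ty=0,n=1):
    """TCP pose with tongue tips at bay (tx,ty,tz) mm, near end raised a deg from seat"""
    B=Ro.from_euler('z',YAW)*Ro.from_euler('y',-15,degrees=True)
    C=B*Ro.from_euler('y',a,degrees=True)
    bay=U+[0,0,.068]; tip=bay+B.apply(np.array([tx,ty,tz])/1000)
    return tip+C.apply([-.084,0,H]), C*Ro.from_euler('xyz',[np.pi,0,np.pi/2])
def gt(*k):
    P,R=target(*k); print('target',P.round(4)); go(P,R)
def tipnow():
    p,R,o=pose(); C=R*Ro.from_euler('xyz',[np.pi,0,np.pi/2]).inv()
    B=Ro.from_euler('z',YAW)*Ro.from_euler('y',-15,degrees=True)
    tip=B.inv().apply(p+C.apply([.084,0,-H])-U-[0,0,.068])*1000
    print('tip',tip.round(2),'rel rot deg',np.degrees((B.inv()*C).as_rotvec()).round(2),'F',(B.inv().apply(o['force'])).round(1),o['time_s'])
E
python3 -c "
from h import *
gt(60,40,15)"
```

```text
target [ 0.5009 -0.0947  0.1436]
shift [-471.9   19.7 -122.1] turn [ 0.001 -0.    -0.065]
```

Emit:
arm_command(
  plan=[
    [[0,0,-40,0,0,0,1],[0,0,-90,0,0,0,1],[-40,2,-130,0.001,0,-0.01,1],[-90,4,-150,0.001,0,-0.02,1],[-140,6,-150,0.001,0,-0.03,1],[-190,8,-150,0.001,0,-0.065,1],[-240,10,-150,0.001,0,-0.065,1],[-290,12,-150,0.001,0,-0.065,1],[-340,14,-150,0.001,0,-0.065,1],[-390,16,-150,0.001,0,-0.065,1],[-440,18,-150,0.001,0,-0.065,1],[-472,20,-150,0.001,0,-0.065,1]],
  ],
)

```text
time_s: 5.7
ee_pos: [0.5007, -0.0972, 0.1716]
eef_rot: [3.141, 0.0, 1.582]
force: [1.3, 0.4, -2.3]
grip_width: 0.0116
grip_force: 40.0
```

Emit:
arm_command(
  plan=[
    [[0,0,0,0,0,0,1],[0,0,0,0,0,0,1],[0,0,0,0,0,0,1]],
  ],
)

```text
time_s: 6.0
ee_pos: [0.5012, -0.094, 0.1714]
eef_rot: [-3.141, -0.0, 1.584]
force: [-0.6, -0.2, -1.3]
grip_width: 0.0117
grip_force: 40.0
```

```bash
python3 - <<'E'
from h import *
tipnow(); gt(62,8,15)
p,d,i=grab('wrist'); cv2.imwrite('pics/w3.png',p); p2,_,_=grab('side'); cv2.imwrite('pics/s3.png',cv2.resize(p2[110:220,200:360],None,fx=5,fy=5))
cv2.imwrite('pics/c3.png',np.vstack([p[60:300,80:430][:, :350],cv2.resize(p2[110:220,200:360],(350,240))]))
E
```

```text
tip [67.45  0.8  66.77] rel rot deg [ 0.02 15.01  0.04] F [-0.9 -0.1 -1.1] 6.0
target [ 0.5111 -0.0946  0.1132]
shift [-0.8 10.  58.2] turn [-0.0002 -0.0002  0.0008]
```

View pics/c3.png

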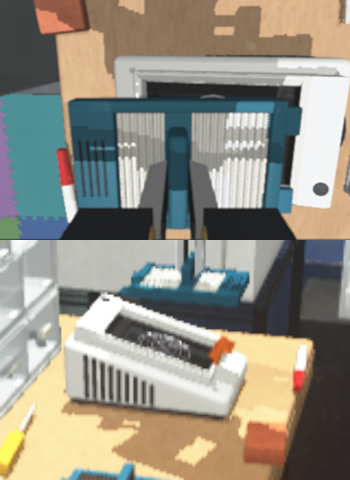

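Cartridge is held level above the bay, tongues toward the lip.

Emit:
arm_command(
  plan=[
    [[-1,8,20,0,0,0,1],[-1,8,40,0,0,0,1],[-1,8,52,0,0,0,1],[-1,8,58,0,0,0,1],[-1,8,58,0,0,0,1],[-1,8,58,0,0,0,1]],
  ],
)

```text
time_s: 6.7
ee_pos: [0.5096, -0.0956, 0.1142]
eef_rot: [3.141, 0.0, 1.583]
force: [-0.1, -0.0, -0.9]
grip_width: 0.0119
grip_force: 40.0
```

```bash
python3 -c "
from h import *
tipnow(); gt(62,0,15)"
```

```text
tip [60.77 -0.99  9.44] rel rot deg [-1.000e-02  1.495e+01  1.000e-02] F [-0.3 -0.  -0.8] 6.7
target [ 0.5132 -0.0946  0.1054]
shift [1.  3.6 8.7] turn [0.0009 0.0002 0.0002]
```

Lower slowly until the tongues touch.

Emit:
arm_command(
  plan=[
    [[1,2,3,0,0,0,1],[1,3,5,0,0,0,1],[1,3,6,0,0,0,1],[1,3,7,0,0,0,1],[1,3,7,0,0,0,1]],
  ],
)

```text
time_s: 7.2
ee_pos: [0.5122, -0.0947, 0.1064]
eef_rot: [-3.141, -0.0, 1.583]
force: [-0.3, 0.4, -1.5]
grip_width: 0.0114
grip_force: 40.0
```

Emit:
arm_command(
  plan=[
    [[0,0,0.5,0,0,0,1],[0,0,1,0,0,0,1],[0,0,1,0,0,0,1]],
  ],
)

```text
time_s: 7.5
ee_pos: [0.5122, -0.0947, 0.1054]
eef_rot: [-3.142, -0.0, 1.583]
force: [-0.0, -0.3, -1.7]
grip_width: 0.0116
grip_force: 40.0
```

```bash
python3 -c "
from h import *
tipnow()"
```

```text
tip [61.02 -0.09  0.24] rel rot deg [ 0. 15. -0.] F [-0.5 -0.3 -1.6] 7.5
```

Emit:
arm_command(
  plan=[
    [[0,0,0.5,0,0,0,1],[0,0,1,0,0,0,1],[0,0,1,0,0,0,1]],
  ],
)

```text
time_s: 7.8
ee_pos: [0.5122, -0.0947, 0.1046]
eef_rot: [3.141, 0.0, 1.583]
force: [-2.6, -0.1, 2.1]
grip_width: 0.0114
grip_force: 40.0
```

Emit:
arm_command(
  plan=[
    [[0,0,0.5,0,0,0,1],[0,0,1,0,0,0,1],[0,0,1,0,0,0,1]],
  ],
)

```text
time_s: 8.1
ee_pos: [0.5121, -0.0947, 0.1039]
eef_rot: [-3.141, 0.0, 1.583]
force: [-8.5, 1.4, 7.7]
grip_width: 0.0114
grip_force: 40.1
```

Emit:
arm_command(
  plan=[
    [[0,0,-2.5,0,0,0,1],[0,0,-2.5,0,0,0,1],[0,4,-3.6,0,0,0,1],[0,8,-4.7,0,0,0,1],[0,11,-5.5,0,0,0,1],[0,14,-6.3,0,0,0,1],[0,16,-6.8,0,0,0,1],[0,16,-6.8,0,0,0,1]],
  ],
)

```text
time_s: 8.9
ee_pos: [0.5284, -0.0945, 0.1102]
eef_rot: [3.142, 0.0, 1.583]
force: [0.8, 0.6, -2.1]
grip_width: 0.0117
grip_force: 40.0
```

```bash
python3 -c "
from h import *
tipnow()"
```

```text
tip [77.97 -0.08  0.68] rel rot deg [-0. 15.  0.] F [ 0.2  0.6 -2.2] 8.9
```

Emit:
arm_command(
  plan=[
    [[0,1,-0.3,0,0,0,1],[0,2,-0.5,0,0,0,1],[0,3,-0.8,0,0,0,1],[0,3,-0.8,0,0,0,1]],
  ],
)

```text
time_s: 9.3
ee_pos: [0.5313, -0.0945, 0.1111]
eef_rot: [3.141, 0.0, 1.583]
force: [0.4, -0.0, -2.5]
grip_width: 0.0114
grip_force: 40.0
```

Emit:
arm_command(
  plan=[
    [[0,1,-0.3,0,0,0,1],[0,1,-0.3,0,0,0,1]],
  ],
)

```text
time_s: 9.5
ee_pos: [0.5323, -0.0945, 0.1114]
eef_rot: [3.142, 0.0, 1.583]
force: [-0.2, -0.4, -1.7]
grip_width: 0.0118
grip_force: 40.0
```

Emit:
arm_command(
  plan=[
    [[0,1,-0.3,0,0,0,1],[0,1,-0.3,0,0,0,1]],
  ],
)

```text
time_s: 9.7
ee_pos: [0.5333, -0.0945, 0.1117]
eef_rot: [3.141, 0.0, 1.583]
force: [-0.1, 0.1, -1.2]
grip_width: 0.0115
grip_force: 40.0
```

```bash
python3 -c "
from h import *
tipnow()"
```

```text
tip [83.1  -0.11  0.85] rel rot deg [-0.   14.99  0.  ] F [-0.4  0.1 -1.1] 9.7
```

Emit:
arm_command(
  plan=[
    [[0,1,-0.3,0,0,0,1],[0,1,-0.3,0,0,0,1]],
  ],
)

```text
time_s: 9.9
ee_pos: [0.5343, -0.0944, 0.112]
eef_rot: [-3.142, 0.0, 1.583]
force: [-0.2, -0.1, -1.8]
grip_width: 0.0115
grip_force: 40.0
```

Emit:
arm_command(
  plan=[
    [[0,1,-0.3,0,0,0,1],[0,1,-0.3,0,0,0,1]],
  ],
)

```text
time_s: 10.1
ee_pos: [0.5346, -0.0943, 0.1121]
eef_rot: [-3.14, -0.0, 1.583]
force: [-4.3, 1.1, -0.9]
grip_width: 0.0113
grip_force: 40.0
```

```bash
python3 -c "
from h import *
tipnow()"
```

```text
tip [8.436e+01 4.000e-02 6.900e-01] rel rot deg [ 0.02 15.1  -0.  ] F [-4.4  1.1  0.3] 10.1
```

```bash
python3 -c "
from h import *
for a in (13.5,12,11,10): gt(83.8,0.5,a)"
```

```text
target [ 0.5336 -0.0943  0.1094]
shift [-0.  -1.1  2.7] turn [-0.028  -0.0004 -0.    ]
target [ 0.5331 -0.0944  0.1071]
shift [-0.  -1.5  4.9] turn [-0.0542 -0.0004 -0.    ]
target [ 0.5328 -0.0944  0.1057]
shift [-0.  -1.8  6.4] turn [-0.0716 -0.0004 -0.    ]
target [ 0.5326 -0.0944  0.1042]
shift [-0.  -2.1  7.9] turn [-0.0891 -0.0004 -0.    ]
```

Emit:
arm_command(
  plan=[
    [[0,-0.8,0,0,0,0,1],[0,-1.7,2.5,-0.028,0,0,1],[0,-2.1,4.7,-0.054,0,0,1],[0,-2.4,6.2,-0.072,0,0,1],[0,-2.4,6.2,-0.072,0,0,1],[0,-2.4,6.2,-0.072,0,0,1]],
  ],
)

```text
time_s: 10.7
ee_pos: [0.533, -0.0945, 0.1063]
eef_rot: [3.07, 0.0, 1.583]
force: [-0.5, 0.9, -1.6]
grip_width: 0.0117
grip_force: 40.0
```

```bash
python3 -c "
from h import *
tipnow()"
```

```text
tip [84.18 -0.16  1.24] rel rot deg [-1.000e-02  1.087e+01 -0.000e+00] F [-0.9  0.9 -1.4] 10.7
```

```bash
python3 -c "
from h import *
for a in (10,9): gt(84,0.4,a)"
```

```text
target [ 0.5328 -0.0944  0.1041]
shift [ 0.2 -0.3  2.1] turn [-0.0153  0.0001 -0.    ]
target [ 0.5326 -0.0944  0.1026]
shift [ 0.2 -0.7  3.6] turn [-0.0327  0.0001 -0.    ]
```

Emit:
arm_command(
  plan=[
    [[0,-0.3,2,-0.015,0,0,1],[0,-0.3,2,-0.015,0,0,1]],
  ],
)

```text
time_s: 10.9
ee_pos: [0.5328, -0.0944, 0.1039]
eef_rot: [3.054, 0.0, 1.583]
force: [0.9, -0.1, -1.3]
grip_width: 0.0119
grip_force: 40.0
```

Emit:
arm_command(
  plan=[
    [[0,-0.2,1,-0.012,0,0,1],[0,-0.2,1,-0.012,0,0,1]],
  ],
)

```text
time_s: 11.1
ee_pos: [0.5331, -0.0945, 0.1036]
eef_rot: [3.04, 0.0, 1.583]
force: [3.3, -0.1, 1.9]
grip_width: 0.0118
grip_force: 40.0
```

```bash
python3 -c "
from h import *
tipnow()"
```

```text
tip [84.63 -0.2   0.88] rel rot deg [-0.02  9.2  -0.  ] F [ 3.7 -0.2  1. ] 11.1
```

Emit:
arm_command(
  plan=[
    [[0,0,0,0,0,0,0.3],[0,0,0,0,0,0,0.3],[0,0,0,0,0,0,0.3],[0,0,0,0,0,0,0.3],[0,0,0,0,0,0,0.3],[0,0,-20,0,0,0,0.3],[0,0,-60,0,0,0,0.3],[0,0,-100,0,0,0,0.3],[0,0,-100,0,0,0,0.3]],
  ],
)

```text
time_s: 12.0
ee_pos: [0.5242, -0.095, 0.2078]
eef_rot: [3.035, 0.002, 1.583]
force: [0.3, -0.4, -0.0]
grip_width: 0.033
grip_force: 0.0
```

```bash
cat >> h.py <<'E'
def press(x,z,tilt=0):
    "TCP at bay (x,0,z) mm, tool z square into seat tilted by tilt deg, tool y along bay y"
    B=Ro.from_euler('z',YAW)*Ro.from_euler('y',-15,degrees=True)
    P=U+[0,0,.068]+B.apply(np.array([x,0,z])/1000); T=B*Ro.from_euler('y',tilt,degrees=True)*Ro.from_euler('xyz',[np.pi,0,0])
    print(P.round(4)); go(P,T)
def tcp():
    p,R,o=pose(); B=Ro.from_euler('z',YAW)*Ro.from_euler('y',-15,degrees=True)
    print('tcp bay',(B.inv().apply(p-U-[0,0,.068])*1000).round(2),'F bay',B.inv().apply(o['force']).round(1),o['time_s'],o['grip_width'],o['eef_rot'].round(3))
E
python3 - <<'E'
from h import *
press(-50,60)
p,d,i=grab('wrist'); p2,_,_=grab('side'); tcp()
cv2.imwrite('pics/c4.png',np.vstack([p[:300,60:460],cv2.resize(p2[120:200,210:330],(400,267))]))
E
```

```text
[ 0.4735 -0.0951  0.113 ]
shift [  0.8 -60.5  88.8] turn [-0.12    0.1234  1.5677]
tcp bay [ 2.0810e+01 -1.2000e-01  1.3397e+02] F bay [0.5 0.2 0. ] 12.1 0.03284836738020447 [3.041 0.    1.583]
```

View pics/c4.png

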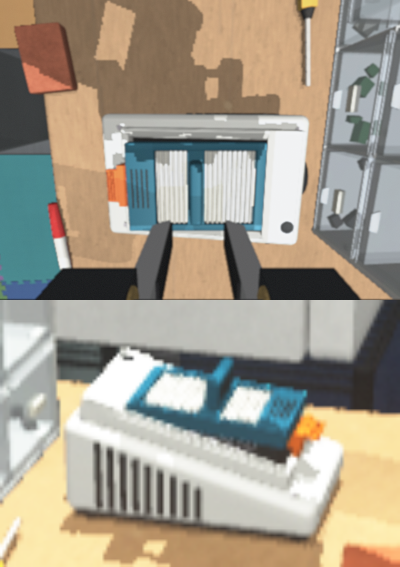

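The tongues are under the lip and the near end rests on the catch ramp. Now turn the closed fingers to press the land.

Emit:
arm_command(
  plan=[
    [[1,-60,60,-0.12,0.123,1.568,1],[1,-60,60,-0.12,0.123,1.568,1],[1,-60,60,-0.12,0.123,1.568,1],[1,-60,60,-0.12,0.123,1.568,1],[1,-60,60,-0.12,0.123,1.568,1],[1,-60,60,-0.12,0.123,1.568,1],[1,-60,60,-0.12,0.123,1.568,1],[1,-60,60,-0.12,0.123,1.568,1],[1,-60,60,-0.12,0.123,1.568,1],[1,-60,60,-0.12,0.123,1.568,1],[1,-60,60,-0.12,0.123,1.568,1],[1,-60,60,-0.12,0.123,1.568,1]],
  ],
)

```text
time_s: 13.3
ee_pos: [0.4681, -0.0939, 0.1354]
eef_rot: [-3.139, -0.251, 0.01]
force: [0.0, -0.1, 0.5]
grip_width: 0.0005
grip_force: 0.0
```

```bash
python3 -c "
from h import *
tcp(); press(-53,45)"
```

```text
tcp bay [-49.39   1.23  83.04] F bay [ 0.2 -0.1  0.5] 13.3 0.0005167467058934306 [-3.139 -0.251  0.01 ]
[ 0.4745 -0.0951  0.0977]
shift [-3.2  1.3 38.1] turn [-0.0025  0.0104 -0.002 ]
```

Emit:
arm_command(
  plan=[
    [[-3,1,30,0,0.01,0,1],[-3,1,42,0,0.01,0,1],[-3,1,45,0,0.01,0,1],[-3,1,47,0,0.01,0,1],[-3,1,49,0,0.01,0,1],[-3,1,49,0,0.01,0,1]],
  ],
)

```text
time_s: 13.9
ee_pos: [0.4779, -0.0949, 0.0889]
eef_rot: [-3.139, -0.262, 0.013]
force: [-6.1, -0.2, 6.8]
grip_width: 0.0003
grip_force: 3.4
```

```bash
python3 -c "
from h import *
tcp()"
```

```text
tcp bay [-52.     0.14  35.57] F bay [-4.1 -0.2  8.2] 13.9 0.0003131165611789142 [-3.139 -0.262  0.013]
```

Emit:
arm_command(
  plan=[
    [[0,0,1.5,0,0,0,1],[0,0,3,0,0,0,1],[0,0,4.5,0,0,0,1],[0,0,6,0,0,0,1]],
  ],
)

```text
time_s: 14.3
ee_pos: [0.4798, -0.0949, 0.0829]
eef_rot: [-3.14, -0.263, 0.012]
force: [-4.1, 0.2, 4.1]
grip_width: 0.0002
grip_force: 2.4
```

Emit:
arm_command(
  plan=[
    [[0,0,1.5,0,0,0,1],[0,0,3,0,0,0,1],[0,0,4.5,0,0,0,1],[0,0,6,0,0,0,1]],
  ],
)

```text
time_s: 14.7
ee_pos: [0.4812, -0.0949, 0.0769]
eef_rot: [-3.139, -0.263, 0.011]
force: [-4.9, 0.5, 4.5]
grip_width: 0.0001
grip_force: 3.0
```

```bash
python3 -c "
from h import *
tcp()"
```

```text
tcp bay [-5.185e+01  4.000e-02  2.313e+01] F bay [-3.6  0.5  5.6] 14.7 0.00010333701901084802 [-3.139 -0.263  0.011]
```

Emit:
arm_command(
  plan=[
    [[0,0,1.5,0,0,0,1],[0,0,3,0,0,0,1],[0,0,4.5,0,0,0,1],[0,0,6,0,0,0,1]],
  ],
)

```text
time_s: 15.1
ee_pos: [0.483, -0.0949, 0.0711]
eef_rot: [-3.14, -0.264, 0.011]
force: [0.1, -0.4, 1.0]
grip_width: 0.0009
grip_force: 0.0
```

Emit:
arm_command(
  plan=[
    [[0,0,1,0,0,0,1],[0,0,1,0,0,0,1]],
  ],
)

```text
time_s: 15.3
ee_pos: [0.4834, -0.0949, 0.0703]
eef_rot: [-3.14, -0.264, 0.011]
force: [-0.6, 0.1, 0.0]
grip_width: 0.0008
grip_force: 0.1
```

```bash
python3 -c "
from h import *
tcp()"
```

```text
tcp bay [-5.145e+01  1.000e-02  1.621e+01] F bay [-0.5  0.1  0.2] 15.3 0.0007502541442587628 [-3.14  -0.264  0.011]
```

The force dropped at z≈17 mm, so it snapped. One firm confirming press, then retract and look.

Emit:
arm_command(
  plan=[
    [[0,0,0.6,0,0,0,1],[0,0,1.2,0,0,0,1],[0,0,1.2,0,0,0,1]],
  ],
)

```text
time_s: 15.6
ee_pos: [0.4836, -0.095, 0.0702]
eef_rot: [-3.14, -0.264, 0.011]
force: [-14.0, 1.1, 22.0]
grip_width: 0.0004
grip_force: 12.1
```

Emit:
arm_command(
  plan=[
    [[0,0,-20,0,0,0,1],[0,0,-60,0,0,0,1],[0,0,-110,0,0,0,1],[0,0,-160,0,0,0,1],[-30,0,-200,0,0,0,1],[-70,0,-200,0,0,0,1],[-70,0,-200,0,0,0,1],[-70,0,-200,0,0,0,1]],
  ],
)

```text
time_s: 16.4
ee_pos: [0.364, -0.0968, 0.2445]
eef_rot: [-3.14, -0.265, 0.011]
force: [-0.4, 0.2, 1.0]
grip_width: 0.0008
grip_force: 0.0
```

```bash
python3 - <<'E'
from h import *
tcp()
t,d,i=grab('top'); p2,_,_=grab('side'); p,dw,iw=grab('wrist')
cv2.imwrite('pics/c5.png',np.vstack([cv2.resize(p2[120:200,210:330],(600,400))[:300],cv2.resize(t[115:240,300:400],(375,300)) if 0 else np.hstack([cv2.resize(t[118:238,300:400],(250,300)),cv2.resize(p[60:360],(350,300))])]))
w=pts(d,i); hsv=cv2.cvtColor(t,cv2.COLOR_BGR2HSV); m=(cv2.inRange(hsv,(85,100,30),(108,255,255))>0); m[:,:310]=0;m[:,395:]=0;m[:120]=0;m[235:]=0
B=Ro.from_euler('z',YAW)*Ro.from_euler('y',-15,degrees=True)
q=B.inv().apply(w[m]-U-[0,0,.068])*1000
for a,b in ((-70,-40),(-40,-10),(10,40),(40,66)):
    k=(q[:,0]>a)&(q[:,0]<b)&(q[:,2]<30); print(a,k.sum(),np.median(q[k,2]))
print(q.min(0),q.max(0))
o=(cv2.inRange(hsv,(5,150,120),(20,255,255))>0); o[:,:335]=0;o[:,380:]=0;o[:195]=0;o[228:]=0
a=B.inv().apply(w[o]-U-[0,0,.068])*1000; print('orange',np.percentile(a,[3,50,97],0))
z=np.load('top0.npz'); a=B.inv().apply(z['w'][o]-U-[0,0,.068])*1000; print('before',np.percentile(a,[3,50,97],0))
E
```

```text
tcp bay [-121.78   -0.46  215.34] F bay [-0.1  0.2  1.1] 16.4 0.0008001132803396752 [-3.14  -0.265  0.011]
-70 500 16.50796767809537
-40 115 16.454300120257987
10 100 16.04049446027107
40 157 16.32549861592128
[-68.61522494 -50.69110253  -2.65978435] [  71.49796715  253.86603973 1097.90388633]
orange [[-88.10678806 -18.76134847  20.15370929]
 [-74.68356246   0.80050559  32.80497897]
 [-65.01700633  20.65901424  37.03930855]]
before [[-88.00190323 -18.34103169  19.61562044]
 [-74.80043683   1.51723611  32.66017975]
 [-64.90194112  20.96731065  37.65581946]]
```

View pics/c5.png

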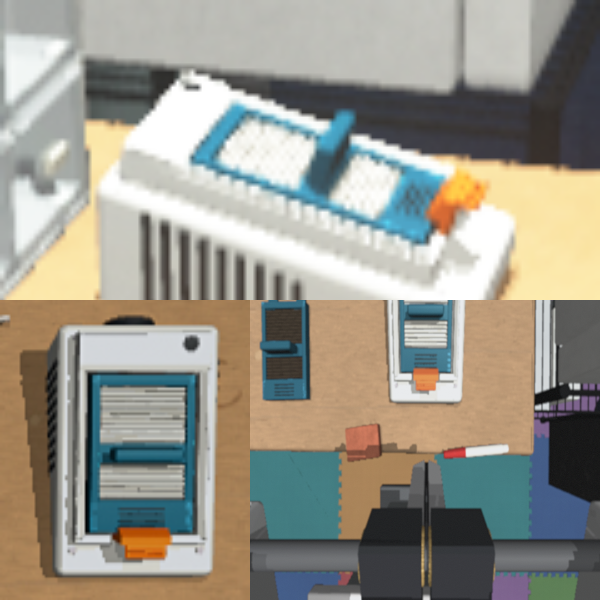

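The cartridge is flat, with its top 16 mm above the seat throughout. The catch is back at its rest position over the near edge, and the gripper is clear.

```bash
python3 -c "
from station import ctrl
print(ctrl.hand_in())"
```

```text
the job is handed in; nothing more can be done
None
```

The clean cartridge is fitted: its tongues are hooked under the lip, it lies flat on its seat, and the orange catch has snapped back over it. The dirty cartridge was not touched, and I handed the job in at about 16.5 s.

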